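# Seal the sander's dust tub

## Robot

A 7-joint arm with a two-finger parallel gripper is mounted at the origin on the work surface. World frame = base frame: x ahead of the robot, y to its left, z up, the work surface at z = 0. Lengths are in m, angles in degrees, forces in N, time in s.
With the tool pointing down it reaches from about 0.425 to 1.025 m from the base axis. Payload 9.4 kg.
Tool frame: the origin (TCP) lies at the very end of the fingers, on their centre line; the grasp point (between the pads) lies 19 mm behind it (ctrl.grasp_offset is the z of the grasp point in the tool frame, in m); z points along the fingers, y is the line along which they close (so a half turn about z gives the same grasp; the last joint's range is limited). The gripper opens to 93 mm and grips with 3 to 60 N. Pads are 15 mm wide; open, the fingers measure 128 mm over their backs; the gripper's body (75 mm by 188 mm) begins 65 mm behind the grasp point.
Start: joints at [-81.171, 34.337, -0.143, 91.639, 0.103, 54.024, -4.572], TCP at [0.166, 0.706, 0.219] pointing down, gripper open.
Joint ranges: [-147.43, 147.43], [-19.82, 112.94], [-74.19, 73.91], [6.32, 146.72], [-59.91, 239.91], [6.04, 106.73], [-150.56, 150.56]. Speed limits (degrees/s): [127.2, 127.2, 172.46, 172.46, 180, 180, 180].

## Interface

Orientations are given as [roll, pitch, yaw] about the fixed x, y, z axes, in that order (R = Rz(yaw) Ry(pitch) Rx(roll)).
In Python, from workcell import ctrl gives the robot as it stands.
- The arm moves only by the shell command python3 -m jog 'ROWS' [FORCE]. ROWS is JSON, a list that holds one entry, the list of rows, each a list of 7 numbers: the shift along the tool's x, y, z in mm, then the turn, a rotation vector about the tool's x, y, z in rad, then the opening, from 0 (shut) to 1 (fully open). A call has 1 to 8 rows; each row is the pose to reach, as a shift and turn from the pose commanded when the call began, along the tool's axes at that moment; what a row does not reach only later rows make up. A row lasts 1/12 s, in which the tool goes at most 41.7 mm and 7.16 degrees, less where a joint would pass 70% of its speed; a pose out of reach is approached as far as the arm can. A call with a gripper value outside its range is refused whole. The fingers move at their own pace and stop on an object; FORCE is the grip in N (left out, the last holds). Time passes only in rows, so rows that repeat a pose let the fingers close. It gives the time, the measured TCP pose, the force, the opening and the grip force at its end, in the units of the state.
- ctrl.state(): the state, without advancing time (a new reading comes with each control period).
- ctrl.capture(name): name is "scene" or "side" or "wrist"; returns a dict with "frame" (480x640x3 uint8, red, green, blue), "fx", "fy", "cx", "cy" (pixels), "rvec" (rotation vector, rad) and "tvec" (3), from world to camera coordinates, as OpenCV has them; the wrist camera has in their place "hand_eye" (4x4, takes a point from camera to tool coordinates, whose origin is the TCP and whose axes are the flange's). Camera axes: x right, y down, z forward; pixel columns grow to the right and rows downward; lengths in m; the calibration is good to about 2 mm. A picture is of the moment at which its call begins: read the wrist's pose just before it. There is no depth.
- ctrl.sign_off(): hands the job in; it is judged then, once.
The state is a dict: "time": time; "joint_pos": joint angles; "qvel": joint speeds; "tau": joint torques, N m; "ee_pos": TCP position; "eef_rot": TCP orientation; "force": force on the tool from outside, world axes, zero at the start; "moment": the same for the moment, N m; "gripper_width": finger opening in m; "grip_force": force on a finger pad.
Only numpy, scipy, OpenCV 4.12 (cv2) and the standard library are available. Lean on these libraries where they do the work, as an engineer would, in place of code of your own. Each camera call takes 0.05 s, during which the arm holds its last target. There are 200 camera calls.

## Task

Take the loose lid by its handle, set it squarely on the open dust tub and let go. Then press its seal down along the edge, point by point all the way round (every corner and the middle of each long side), until it is fully home everywhere, flush with the lid. Do not press the seal before the lid is on, and leave the battery and the wood offcut where they are.

Things in the scene. Friction and masses are not known exactly. Their poses are not given: they have to be found in the camera images.
- tub: Open rectangular dust tub of grey plastic, screwed to the bench, immovable: 140 mm along its x, 190 mm along its y (the long way), rim 90 mm above the bench. Origin: centre of its underside; z up. Walls 22 mm thick, so the opening is 96 x 146 mm. The battery stands beyond its +x side.
- tub_rim (a point): Centre of the tub's mouth, level with the rim.
- lid: Loose grey plastic lid, 0.35 to 0.65 kg, right way up on the bench, 146 (x) by 196 mm (y) overall. A plate 120 x 170 mm; under it a plug 88 x 138 mm, 14 mm deep, fits the tub's opening with 4 mm play all round, either way round (half a turn); round the plate's edge a black rubber seal in six lengths. Origin: centre of the plug's underside, z up; 76 mm above the tub's origin when on.
- lid_plate (a point): Centre of the top face of the lid's plate, 24 mm above the lid's origin, 100 mm above the tub's origin when the lid is on. The seal round the plate is 12 mm wide: one length round each corner, one along the middle of each long side. Each starts 4 to 6 mm proud of the plate; pushed with about 7 N it slides straight down, stays, and stops on the rim, flush with the plate.
- lid_grip (a point): Centre of the lid handle's bar, 53 mm above the lid's origin. The bar runs along the lid's y: 100 mm long, 20 mm wide (x), 14 mm thick, its top 36 mm above the plate; open underneath between two feet, each 16 mm long and centred 40 mm from the middle.
- battery: Bystander: black tool battery, 75 x 110 x 61 mm, standing just beyond the tub's far side. Origin: centre of its underside. Leave it alone.
- offcut: Bystander: pale wood offcut, 45 x 160 x 22 mm, lying just beyond the lid's starting place. Origin: centre of its underside. Leave it alone.
- seal_front_left (a joint): How far this length of seal is pushed down, m: 0 stands 6 mm proud of the plate, 0.006 is flush with it (starts at 0 to 0.0015). It lies at the corner of the lid at its -x, +y; the place to press is x = -66, y = 91 mm in the lid's frame.
- seal_front_mid (a joint): How far this length of seal is pushed down, m: 0 stands 6 mm proud of the plate, 0.006 is flush with it (starts at 0 to 0.0015). It lies at the middle of the lid's -x long side; the place to press is x = -66, y = 0 mm in the lid's frame.
- seal_front_right (a joint): How far this length of seal is pushed down, m: 0 stands 6 mm proud of the plate, 0.006 is flush with it (starts at 0 to 0.0015). It lies at the corner of the lid at its -x, -y; the place to press is x = -66, y = -91 mm in the lid's frame.
- seal_back_left (a joint): How far this length of seal is pushed down, m: 0 stands 6 mm proud of the plate, 0.006 is flush with it (starts at 0 to 0.0015). It lies at the corner of the lid at its +x, +y; the place to press is x = 66, y = 91 mm in the lid's frame.
- seal_back_mid (a joint): How far this length of seal is pushed down, m: 0 stands 6 mm proud of the plate, 0.006 is flush with it (starts at 0 to 0.0015). It lies at the middle of the lid's +x long side; the place to press is x = 66, y = 0 mm in the lid's frame.
- seal_back_right (a joint): How far this length of seal is pushed down, m: 0 stands 6 mm proud of the plate, 0.006 is flush with it (starts at 0 to 0.0015). It lies at the corner of the lid at its +x, -y; the place to press is x = 66, y = -91 mm in the lid's frame.
Things that resemble listed ones, but are neither listed nor needed, are in the scene too. What is shaped like the tub but turquoise is not meant. Leave any purple look-alike of the lid alone.

How it is judged:
By the outcome, as a careful person would: the job done as asked, in the order asked, and still so for the second after the job is handed in, with the robot touching nothing.
It also fails if it takes over 64 s, if anything falls off the work surface, if the arm or the gripper's body presses on something with over 40 N, if the wrist force passes 120 N, or if a joint passes its speed limit or range.

## Working session

There is one attempt and no reset: what is moved stays moved. The work goes in short steps, Python scripts to look and compute and a shell command to move; the robot and the scene stay as the last step left them, time stands still between calls to the robot, and variables do not carry over. Pictures are saved under pics/ and viewed, at most 10 in all, crops included, and the job is handed in when it is done.

```bash
mkdir -p pics; cat > h.py <<'E'
import numpy as np, cv2
from scipy.spatial.transform import Rotation as R
from workcell import ctrl
def cap(name,fn=None):
    s=ctrl.state(); c=ctrl.capture(name)
    if fn: cv2.imwrite('pics/'+fn,c['frame'][:,:,::-1])
    K=np.array([[c['fx'],0,c['cx']],[0,c['fy'],c['cy']],[0,0,1]])
    if 'hand_eye' in c:
        H=np.array(c['hand_eye']); T=np.eye(4); T[:3,:3]=R.from_euler('xyz',s['eef_rot'],degrees=True).as_matrix(); T[:3,3]=s['ee_pos']
        W=np.linalg.inv(T@H)
    else:
        W=np.eye(4); W[:3,:3]=R.from_rotvec(np.ravel(c['rvec'])).as_matrix(); W[:3,3]=np.ravel(c['tvec'])
    np.savez('last_'+name+'.npz',K=K,W=W)
    return c['frame'],K,W
def load(name):
    d=np.load('last_'+name+'.npz'); return d['K'],d['W']
def px2w(name,uv,z):
    K,W=load(name); C=-W[:3,:3].T@W[:3,3]
    d=W[:3,:3].T@np.linalg.inv(K)@np.array([uv[0],uv[1],1.]); return C+d*(z-C[2])/d[2]
def w2px(name,p):
    K,W=load(name); q=K@(W[:3,:3]@np.array(p)+W[:3,3]); return q[:2]/q[2]
def rows_to(p,yaw=None):
    "shift in tool axes (mm) and rotvec from current pose"
    s=ctrl.state(); M=R.from_euler('xyz',s['eef_rot'],degrees=True)
    d=M.inv().apply(np.array(p)-s['ee_pos'])*1000
    return d
E
python3 - <<'E'
from h import *
s=ctrl.state(); print({k:np.round(v,3) for k,v in s.items()}, ctrl.grasp_offset)
a=cap('scene','scene0.png'); b=cap('side','side0.png'); w=cap('wrist','wrist0.png')
E
```

```text
{'time': np.float64(0.0), 'joint_pos': array([-81.169,  34.386,  -0.146,  91.681,   0.104,  54.022,  -4.572]), 'qvel': array([-0.124, -0.006, -0.061,  0.1  , -0.12 ,  0.008, -0.016]), 'tau': array([ 1.0000e-03, -7.6506e+01,  1.4970e+00, -2.5234e+01, -5.3000e-02,
        1.7000e-02,  0.0000e+00]), 'ee_pos': array([0.166, 0.705, 0.218]), 'eef_rot': array([-1.79912e+02,  9.00000e-03,  1.66779e+02]), 'force': array([ 0.806, -0.234, -0.041]), 'moment': array([-0.032, -0.029, -0.022]), 'grip_force': np.float64(0.0), 'gripper_width': np.float64(0.093)} -0.0188
```

View pics/scene0.png

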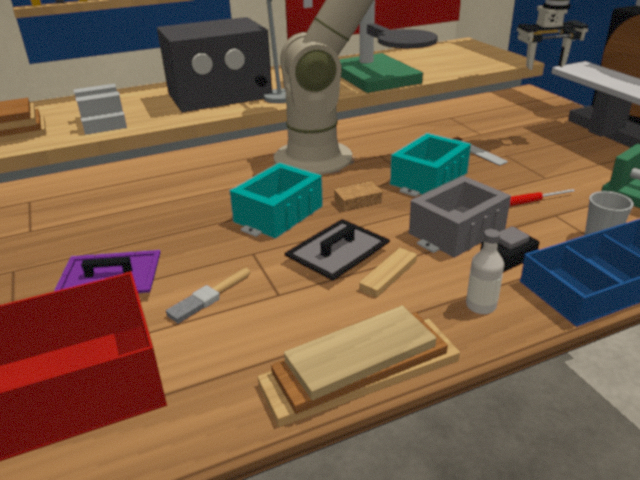

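View pics/side0.png

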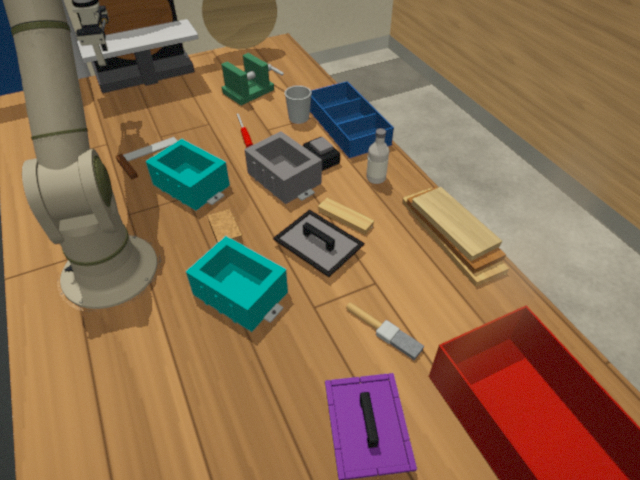

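Scene view: the lid candidates are the grey one with a black seal at (338,247) and the purple one at (108,270), which is a look-alike. The tub candidates are grey at (459,215) and turquoise at (277,200) and (430,165). In the side view the grey lid is at (319,242) and the grey tub at (284,167). I choose grey for both and check in an enlarged crop.

```bash
python3 - <<'E'
import cv2,numpy as np
a=cv2.imread('pics/scene0.png');b=cv2.imread('pics/side0.png')
def c(i,x,y): return cv2.resize(i[y:y+90,x:x+120],(400,300),interpolation=cv2.INTER_CUBIC)
cv2.imwrite('pics/crop0.png',np.vstack([np.hstack([c(a,280,205),c(b,262,195)]),np.hstack([c(a,400,170),c(b,230,122)])]))
E
```

```text
(no output)
```

View pics/crop0.png

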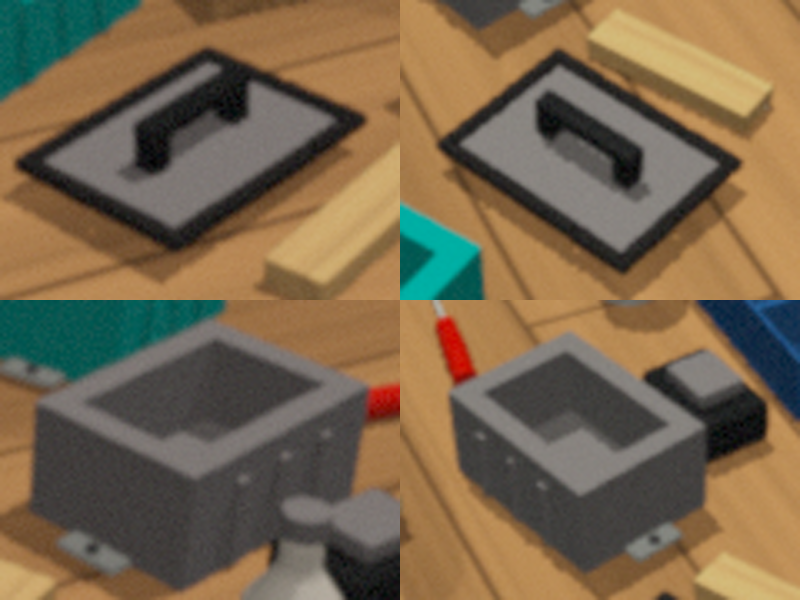

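The crop confirms a grey lid with a black seal, its offcut beside it, and the grey tub with the battery beyond. Lid corners in the scene crop: (208,50), (365,120), (178,247), (18,160). Tub rim corners in the scene crop: (210,22), (368,88), (195,178), (38,103). The side-view corners were read the same way.

```bash
python3 - <<'E'
from h import *
S=120/400
def f(name,o,pts,z): return np.array([px2w(name,(o[0]+u*S,o[1]+v*S),z)[:2] for u,v in pts])
L1=f('scene',(280,205),[(208,50),(365,120),(178,247),(18,160)],.028)
L2=f('side',(262,195),[(160,50),(340,163),(222,270),(40,145)],.028)
T1=f('scene',(400,170),[(210,22),(368,88),(195,178),(38,103)],.09)
T2=f('side',(230,122),[(170,32),(305,130),(180,195),(50,95)],.09)
for n,P in (('L1',L1),('L2',L2),('T1',T1),('T2',T2)):
    print(n,P.round(3).tolist(),'c',P.mean(0).round(4))
    e=np.roll(P,-1,0)-P; print(np.linalg.norm(e,axis=1).round(3),(np.degrees(np.arctan2(e[:,1],e[:,0]))).round(1))
E
```

```text
L1 [[0.423, -0.103], [0.554, -0.048], [0.629, -0.223], [0.496, -0.278]] c [ 0.5253 -0.1632]
[0.142 0.19  0.144 0.189] [  22.8  -66.7 -157.8  112.6]
L2 [[0.549, -0.049], [0.621, -0.226], [0.491, -0.281], [0.417, -0.106]] c [ 0.5195 -0.1653]
[0.191 0.142 0.19  0.143] [ -67.6 -157.   112.7   23.4]
T1 [[0.46, 0.21], [0.593, 0.247], [0.641, 0.069], [0.51, 0.031]] c [0.5511 0.1394]
[0.138 0.184 0.136 0.186] [  15.3  -75.  -164.   105.6]
T2 [[0.589, 0.248], [0.638, 0.063], [0.507, 0.031], [0.456, 0.207]] c [0.5476 0.1371]
[0.192 0.135 0.183 0.139] [ -75.2 -166.3  106.1   17.3]
```

```bash
cat >> h.py <<'E'
def go(p,yaw,frm=None,fyaw=None):
    s=ctrl.state(); M=R.from_euler('xyz',s['eef_rot'] if fyaw is None else [180,0,fyaw],degrees=True)
    f=np.array(s['ee_pos'] if frm is None else frm)
    rv=(M.inv()*R.from_euler('xyz',[180,0,yaw],degrees=True)).as_rotvec()
    print('shift',(M.inv().apply(np.array(p)-f)*1000).round(1),'rot',rv.round(3))
E
python3 -m jog '[[[-290,-122,0,0,0,0.944,0.6],[-290,-122,0,0,0,0.944,0.6],[-290,-122,0,0,0,0.944,0.6],[-290,-122,0,0,0,0.944,0.6],[-290,-122,0,0,0,0.944,0.6],[-290,-122,0,0,0,0.944,0.6],[-290,-122,0,0,0,0.944,0.6],[-290,-122,0,0,0,0.944,0.6]]]' 30
python3 - <<'E'
from h import *
go((.57,.22,.22),112.7); go((.525,-.165,.22),112.7,(.57,.22,.22),112.7)
print(px2w('side',(377,182),0), px2w('scene',(481,308),0), px2w('side',(380,132),.16),px2w('scene',(492,236),.16),px2w('side',(380,132),.13),px2w('scene',(492,236),.13))
E
```

```text
time: 0.82
ee_pos: [0.4247, 0.5166, 0.2188]
eef_rot: [179.9, 0.1, 112.0]
force: [0.8, -0.6, -0.3]
gripper_width: 0.0561
grip_force: 0.0
shift [-329.4   23.4   -0.4] rot [ 0.001  0.002 -0.012]
shift [-337.8 -190.1   -0. ] rot [0. 0. 0.]
[7.94636869e-01 2.22948204e-04 1.11022302e-16] [0.80846336 0.01440938 0.        ] [0.80561922 0.02817833 0.16      ] [0.79840852 0.02334929 0.16      ] [0.8296829  0.06403475 0.13      ] [0.76186741 0.05663774 0.13      ]
```

```bash

python3 -m jog '[[[-330,23,0,0,0,-0.012,0.6],[-330,23,0,0,0,-0.012,0.6],[-330,23,0,0,0,-0.012,0.6],[-330,23,0,0,0,-0.012,0.6],[-330,23,0,0,0,-0.012,0.6],[-330,23,0,0,0,-0.012,0.6],[-330,23,0,0,0,-0.012,0.6],[-330,23,0,0,0,-0.012,0.6]]]'
python3 -m jog '[[[-290,-163,0,0,0,0,0.6],[-290,-163,0,0,0,0,0.6],[-290,-163,0,0,0,0,0.6],[-290,-163,0,0,0,0,0.6],[-290,-163,0,0,0,0,0.6],[-290,-163,0,0,0,0,0.6],[-290,-163,0,0,0,0,0.6],[-290,-163,0,0,0,0,0.6]]]'
python3 - <<'E'
from h import *
go((.523,-.164,.22),112.7)
cap('wrist','wrist1.png')
E
```

```text
time: 1.48
ee_pos: [0.5693, 0.2234, 0.2186]
eef_rot: [-180.0, -0.0, 113.4]
force: [-1.6, 0.2, -0.6]
gripper_width: 0.0557
grip_force: 0.0
time: 2.15
ee_pos: [0.5338, -0.1071, 0.2187]
eef_rot: [180.0, -0.0, 113.5]
force: [1.1, 0.3, 0.0]
gripper_width: 0.0558
grip_force: 0.0
shift [-47.9 -32.6  -1.3] rot [ 0.    -0.     0.013]
```

View pics/wrist1.png

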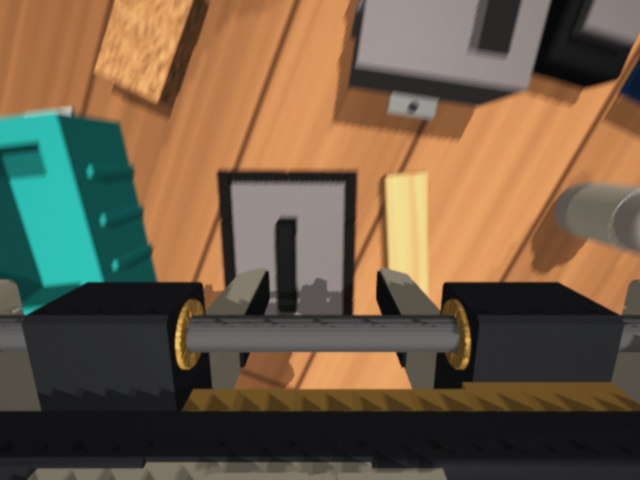

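Wrist view: the lid's far edge has its corners at (220,172) and (356,172). The handle bar's far end runs from (277,218) to (298,218) and its near visible part is at (276..296, 310). The offcut is to the right.

```bash
python3 - <<'E'
from h import *
for uv,z in (((220,172),.028),((356,172),.028),((353,300),.028),((287.5,218),.060),((286,308),.060)): print(uv,px2w('wrist',uv,z).round(4))
a,b=[px2w('wrist',u,.028) for u in ((220,172),(356,172))]; e=(b-a)[:2]; th=np.degrees(np.arctan2(e[1],e[0])); print(th,np.linalg.norm(e))
t=np.radians(22.7); ux=np.array([np.cos(t),np.sin(t)]); uy=np.array([-ux[1],ux[0]])
print('centre from edge',(a+b)[:2]/2-.098*uy,'from handle end',px2w('wrist',(287.5,218),.06)[:2]-.05*uy)
go((.523,-.164,.1),112.7)
E
```

```text
(220, 172) [ 0.4164 -0.1044  0.028 ]
(356, 172) [ 0.5459 -0.0483  0.028 ]
(353, 300) [ 0.6027 -0.1796  0.028 ]
(287.5, 218) [ 0.4996 -0.1149  0.06  ]
(286, 308) [ 0.5339 -0.2037  0.06  ]
23.42974167003598 0.1412011244239207
centre from edge [ 0.51895095 -0.1667726 ] from handle end [ 0.51891098 -0.16101302]
shift [-39.5 -26.8 119.4] rot [-0.001  0.004  0.004]
```

```bash
python3 - <<'E'
from h import *
go((.520,-.164,.034),112.7)
E
python3 -m jog '[[[-39,-30,80,0,0,0.004,0.6],[-39,-30,80,0,0,0.004,0.6],[-39,-30,80,0,0,0.004,0.6],[-39,-30,120,0,0,0.004,0.6],[-39,-30,120,0,0,0.004,0.6],[-39,-30,120,0,0,0.004,0.6],[-39,-30,120,0,0,0.004,0.6]]]'
python3 - <<'E'
from h import *
go((.520,-.164,.034),112.7)
cap('wrist','wrist2.png'); 
E
```

```text
shift [-38.  -29.5 185.4] rot [-0.001  0.004  0.004]
time: 2.78
ee_pos: [0.5229, -0.1527, 0.0999]
eef_rot: [180.0, -0.0, 113.2]
force: [-0.9, -0.5, -0.2]
gripper_width: 0.0559
grip_force: 0.0
shift [-9.2 -7.2 65.9] rot [ 0.001 -0.     0.009]
```

View pics/wrist2.png

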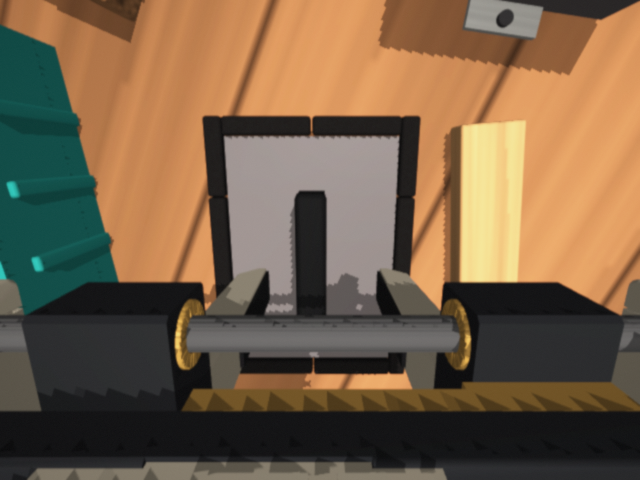

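```bash
python3 - <<'E'
from h import *
print(ctrl.state()['ee_pos'])
a,b=[px2w('wrist',u,.029) for u in ((204,117),(420,116))]; e=(b-a)[:2]; t=np.arctan2(e[1],e[0]); print(np.degrees(t),np.linalg.norm(e))
uy=np.array([-np.sin(t),np.cos(t)])
print('centre from edge',(a+b)[:2]/2-.098*uy,'from handle end',px2w('wrist',(311,192),.06)[:2]-.05*uy)
c,d=[px2w('wrist',u,.029) for u in ((209,373),(404,373))]; print('near edge',(c+d)/2+.098*np.r_[uy,0])
go((.520,-.164,.034),112.7)
E
```

```text
[ 0.5232952  -0.15280172  0.10043028]
23.44088370793221 0.14373831205611495
centre from edge [ 0.51947288 -0.1621253 ] from handle end [ 0.51881171 -0.16117918]
near edge [ 0.51272543 -0.16331087  0.029     ]
shift [-8.9 -7.6 66.4] rot [0.002 0.001 0.009]
```

```bash

python3 -m jog '[[[-7,-8,20,0,0,0.0,0.6],[-7,-8,45,0,0,0,0.6],[-7,-8,66,0,0,0,0.6],[-7,-8,66,0,0,0,0.6],[-7,-8,66,0,0,0,0],[-7,-8,66,0,0,0,0],[-7,-8,66,0,0,0,0],[-7,-8,66,0,0,0,0]]]' 40
python3 -m jog '[[[0,0,0,0,0,0,0],[0,0,0,0,0,0,0],[0,0,0,0,0,0,0],[0,0,0,0,0,0,0]]]' 40
```

```text
time: 3.5
ee_pos: [0.5185, -0.163, 0.0342]
eef_rot: [179.9, 0.1, 113.2]
force: [0.1, -0.5, 0.8]
gripper_width: 0.0339
grip_force: 0.0
time: 3.83
ee_pos: [0.5183, -0.163, 0.0334]
eef_rot: [179.9, 0.0, 113.2]
force: [-0.2, 1.3, 7.9]
gripper_width: 0.0195
grip_force: 40.0
```

```bash

python3 -m jog '[[[0,0,-15,0,0,0,0],[0,0,-35,0,0,0,0],[0,0,-60,0,0,0,0],[0,0,-90,0,0,0,0],[0,0,-120,0,0,0,0],[0,0,-150,0,0,0,0],[0,0,-180,0,0,0,0],[0,0,-180,0,0,0,0]]]' 40
python3 - <<'E'
from h import *
s=ctrl.state(); print(s['ee_pos'],s['force'],s['gripper_width'],s['grip_force'])
go((.548,.138,.215),105.5)
E
```

```text
time: 4.5
ee_pos: [0.5193, -0.1639, 0.2174]
eef_rot: [179.7, 0.2, 113.1]
force: [1.2, -0.2, -3.1]
gripper_width: 0.0197
grip_force: 40.0
[ 0.51929929 -0.16392573  0.21739499] [ 1.23054679 -0.23803281 -3.13916088] 0.019699358698672193 39.998981952667236
shift [266.4 144.9   2.2] rot [0.006 0.003 0.133]
```

```bash

python3 -m jog '[[[15,8,0,0,0,0.02,0],[35,19,0,0,0,0.04,0],[60,33,0,0,0,0.06,0],[85,46,0,0,0,0.08,0],[110,60,0,0,0,0.1,0],[135,73,0,0,0,0.12,0],[160,87,0,0,0,0.133,0],[185,101,0,0,0,0.133,0]]]' 40
python3 - <<'E'
from h import *
go((.548,.138,.215),105.5)
E
```

```text
time: 5.17
ee_pos: [0.5366, 0.0481, 0.2113]
eef_rot: [-179.9, -0.0, 105.5]
force: [1.0, 0.6, -4.1]
gripper_width: 0.0197
grip_force: 40.0
shift [83.6 34.9 -3.8] rot [-0.002 -0.    -0.   ]
```

```bash
python3 -m jog '[[[0,0,0,0,0,0,0],[0,0,0,0,0,0,0]]]' 40
python3 - <<'E'
from h import *
go((.548,.138,.215),105.5)
cap('wrist','wrist3.png')
E
```

```text
time: 5.33
ee_pos: [0.5369, 0.0486, 0.2113]
eef_rot: [-179.9, -0.0, 105.7]
force: [0.7, -0.7, -3.9]
gripper_width: 0.0195
grip_force: 40.0
shift [83.  35.  -3.8] rot [-0.002 -0.     0.004]
```

View pics/wrist3.png

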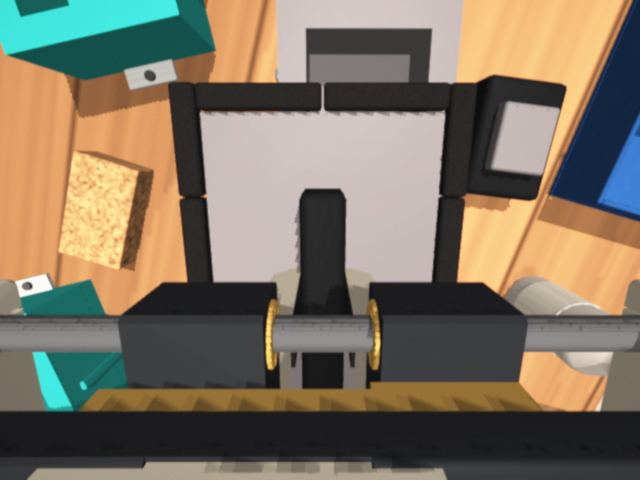

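The wrist view shows the held lid square in the gripper, with seal corners near (170,84) and (478,84). Past it are the grey tub's opening, with its far inner edge at row 29 from (307) to (432), and the battery at (517,140). I enlarge the tub part.

```bash
python3 - <<'E'
import cv2
a=cv2.imread('pics/wrist3.png'); cv2.imwrite('pics/crop3.png',cv2.resize(a[0:130,160:490],None,fx=2.4,fy=2.4,interpolation=cv2.INTER_CUBIC))
E
```

```text
(no output)
```

View pics/crop3.png

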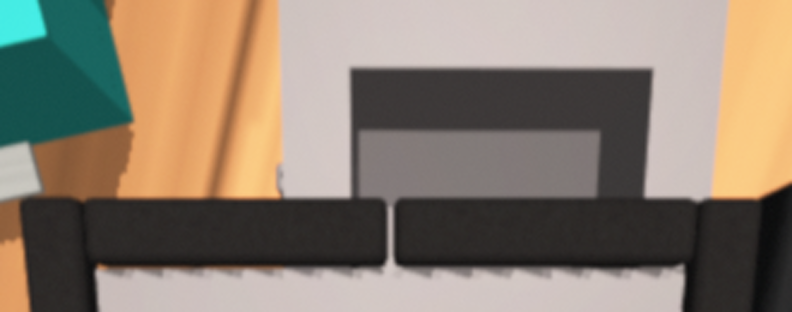

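```bash
python3 - <<'E'
from h import *
f=lambda u,v,z: px2w('wrist',(160+u/2.4,v/2.4),z)[:2]
ang=lambda a,b: np.degrees(np.arctan2(*(b-a)[::-1]))
z=.09
a,b=f(351,69,z),f(653,69,z); print('inner edge',a,b,np.linalg.norm(b-a),ang(a,b))
for p,q in (((353,195),(351,69)),((645,195),(653,69)),((284,195),(279,0)),((712,195),(727,0))): print('side',ang(f(*p,z),f(*q,z))-90)
print('outer w',np.linalg.norm(f(279,0,z)-f(727,0,z)))
th=np.radians(15.5); uy=np.array([-np.sin(th),np.cos(th)]); ux=np.array([uy[1],-uy[0]])
print('tub c inner',(a+b)/2-.073*uy,'outer lateral',((f(279,0,z)+f(727,0,z))/2)@ux,'inner lat',((a+b)/2)@ux)
zl=ctrl.state()['ee_pos'][2]-.0335+.029
c,d=f(20,199,zl),f(762,199,zl); print('lid',np.linalg.norm(d-c),ang(c,d),(c+d)/2-.098*uy, 'tool',ctrl.state()['ee_pos'][:2],ctrl.state()['eef_rot'])
E
```

```text
inner edge [0.48115662 0.19857086] [0.57343174 0.2244735 ] 0.09584177098653428 15.680017225794977
side 16.0927994754946
side 16.038523479956623
side 15.54859158103963
side 16.32200973813606
outer w 0.13967087926209673
tub c inner [0.54680258 0.14117716] outer lateral 0.5642325174702578 inner lat 0.56464357257604
lid 0.14496030023517253 15.697544876692707 [0.53618775 0.04879275] tool [0.53685088 0.04693371] [-1.79877859e+02  1.29433486e-02  1.05613833e+02]
```

```bash

python3 -m jog '[[[18,7,0,0,0,0,0],[40,16,0,0,0,0,0],[62,25,0,0,0,0,0],[78,32,0,0,0,0,0],[86,35,0,0,0,0,0],[86,35,0,0,0,0,0],[86,35,0,0,0,0,0]]]' 40
python3 -m jog '[[[0,0,25,0,0,0,0],[0,0,50,0,0,0,0],[0,0,70,0,0,0,0],[0,0,80,0,0,0,0],[0,0,80,0,0,0,0]]]' 40
python3 - <<'E'
from h import *
go((.547,.140,.1094),105.7)
a=cap('scene')[0]; b=cap('side')[0]
c=lambda i,x,y: cv2.resize(i[y:y+130,x:x+130],(400,400),interpolation=cv2.INTER_CUBIC)
cv2.imwrite('pics/place.png',np.hstack([c(a,390,140),c(b,215,90)])[:,:,::-1])
E
```

```text
time: 5.97
ee_pos: [0.5481, 0.1374, 0.2122]
eef_rot: [-179.9, 0.0, 105.5]
force: [0.2, -0.0, -3.7]
gripper_width: 0.0196
grip_force: 40.0
time: 6.38
ee_pos: [0.5473, 0.1368, 0.1308]
eef_rot: [-179.8, 0.1, 105.4]
force: [0.1, -0.4, -4.1]
gripper_width: 0.0196
grip_force: 40.0
shift [ 3.2  0.7 21.4] rot [-0.004  0.001 -0.005]
```

View pics/place.png

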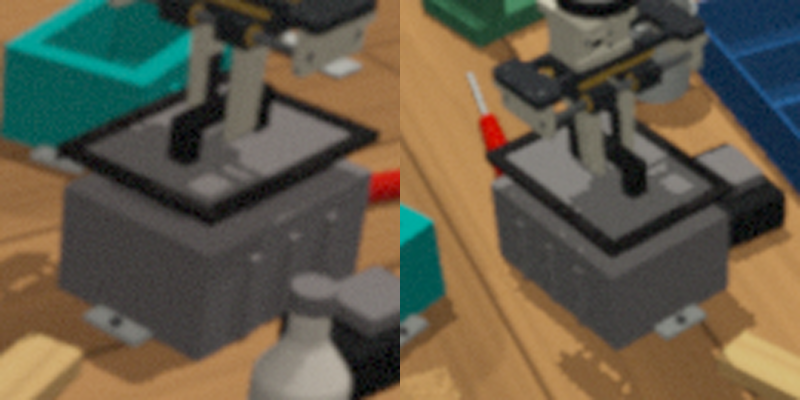

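Both views show the lid hovering square over the tub, gripped mid-bar. I lower it and feel for contact.

```bash

python3 -m jog '[[[2,0.5,0,0,0,-0.003,0],[2,0.5,4,0,0,-0.003,0],[2,0.5,8,0,0,-0.003,0],[2,0.5,11,0,0,-0.003,0],[2,0.5,11,0,0,-0.003,0]]]' 40
python3 - <<'E'
from h import *
go((.547,.140,.1094),105.7)
E
```

```text
time: 6.9
ee_pos: [0.5481, 0.1411, 0.1212]
eef_rot: [-180.0, 0.0, 105.7]
force: [0.4, -0.3, -4.5]
gripper_width: 0.0195
grip_force: 40.0
shift [-0.8 -1.3 11.8] rot [-0.  0.  0.]
```

```bash

python3 -m jog '[[[0,0,3,0,0,0,0],[0,0,6,0,0,0,0],[0,0,9,0,0,0,0],[0,0,11,0,0,0,0],[0,0,11,0,0,0,0]]]' 40
python3 -m jog '[[[0,0,0.7,0,0,0,0],[0,0,0.7,0,0,0,0],[0,0,0.7,0,0,0,0]]]' 40
```

```text
time: 7.32
ee_pos: [0.5481, 0.141, 0.1101]
eef_rot: [-180.0, 0.0, 105.7]
force: [0.5, -0.3, -4.3]
gripper_width: 0.0195
grip_force: 40.0
time: 7.57
ee_pos: [0.5484, 0.141, 0.11]
eef_rot: [180.0, 0.0, 105.7]
force: [-0.1, 0.7, -4.0]
gripper_width: 0.0196
grip_force: 40.0
```

```bash

python3 -m jog '[[[0,0,0.7,0,0,0,0],[0,0,0.7,0,0,0,0],[0,0,0.7,0,0,0,0]]]' 40
python3 -m jog '[[[0,0,0.7,0,0,0,0],[0,0,0.7,0,0,0,0],[0,0,0.7,0,0,0,0]]]' 40
```

```text
time: 7.82
ee_pos: [0.5485, 0.1411, 0.1094]
eef_rot: [180.0, -0.0, 105.7]
force: [-0.2, 0.5, -2.1]
gripper_width: 0.0197
grip_force: 40.0
time: 8.07
ee_pos: [0.5485, 0.1411, 0.1094]
eef_rot: [180.0, -0.0, 105.7]
force: [-1.5, 0.2, 7.4]
gripper_width: 0.0195
grip_force: 40.0
```

Seated: tip z is 0.1094, exactly as predicted, and the weight has been taken up. Next I release and back off.

```bash

python3 -m jog '[[[0,0,-0.5,0,0,0,0.5],[0,0,-0.5,0,0,0,0.5],[0,0,-0.5,0,0,0,0.5],[0,0,-0.5,0,0,0,0.5],[0,0,-0.5,0,0,0,0.5],[0,0,-0.5,0,0,0,0.5]]]' 40
python3 -m jog '[[[0,0,-15,0,0,0,0.5],[0,0,-40,0,0,0,0.5],[0,0,-70,0,0,0,0.5],[0,0,-70,0,0,0,0],[-75,0,-70,0,0,0,0],[-75,0,-70,0,0,0,0],[-75,0,-70,0,0,0,0],[-75,0,-70,0,0,0,0]]]' 40
python3 - <<'E'
from h import *
print(ctrl.state()['ee_pos'])
w=cap('wrist','wrist4.png')
E
```

```text
time: 8.57
ee_pos: [0.5484, 0.141, 0.109]
eef_rot: [180.0, 0.0, 105.7]
force: [-0.2, -0.0, 0.4]
gripper_width: 0.0462
grip_force: 0.0
time: 9.23
ee_pos: [0.5689, 0.0666, 0.179]
eef_rot: [180.0, 0.0, 105.5]
force: [0.8, 0.0, -0.4]
gripper_width: 0.0181
grip_force: 0.0
[0.56894798 0.06663457 0.17897273]
```

View pics/wrist4.png

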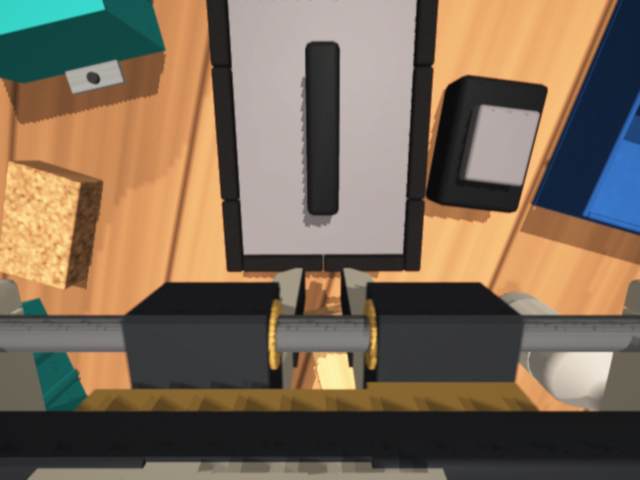

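The lid sits on the tub, released. The handle runs from (322,42) to (322,214), the near seal corners are at (227,271) and (422,269), and the battery at (488,145) is untouched. From these I work out the lid pose and the press points.

```bash
python3 - <<'E'
from h import *
f=lambda u,v,z: px2w('wrist',(u,v),z)[:2]
ang=lambda a,b: np.degrees(np.arctan2(*(b-a)[::-1]))
a,b=f(322.5,214,.136),f(322.5,42,.136); print('handle',(a+b)/2,np.linalg.norm(b-a),ang(a,b)-90)
c,d=f(227,271,.104),f(422,269,.104); t=np.radians(15.7); uy=np.array([-np.sin(t),np.cos(t)]); print('edge',(c+d)/2+.098*uy,np.linalg.norm(c-d),ang(c,d))
C=np.array([.5483,.141]); ux=np.array([np.cos(t),np.sin(t)])
for n,x,y in (('FR',-70,-91),('FM',-70,0),('FL',-70,91),('BL',70,91),('BM',70,0),('BR',70,-91)):
    print(n); go(np.r_[C+(x*ux+y*uy)/1000,.115],105.7)
E
```

```text
handle [0.54775471 0.14207008] 0.09732993856990602 15.451983551817648
edge [0.54840838 0.14359883] 0.14689255545046295 16.067116362365653
FR
shift [-15.8 -69.8  63.8] rot [-0.    -0.    -0.002]
FM
shift [ 75.2 -70.   63.8] rot [-0.    -0.    -0.002]
FL
shift [166.2 -70.1  63.8] rot [-0.    -0.    -0.002]
BL
shift [166.5  69.9  63.8] rot [-0.    -0.    -0.002]
BM
shift [75.5 70.  63.8] rot [-0.    -0.    -0.002]
BR
shift [-15.5  70.2  63.7] rot [-0.    -0.    -0.002]
```

```bash

python3 -m jog '[[[-15,-35,0,0,0,0,0],[-15,-70,30,0,0,0,0],[-15,-70,62,0,0,0,0],[-15,-70,62,0,0,0,0],[-15,-70,70,0,0,0,0],[-15,-70,74,0,0,0,0],[-15,-70,77,0,0,0,0],[-15,-70,77,0,0,0,0]]]' 40
python3 -m jog '[[[0,0,2,0,0,0,0],[0,0,2,0,0,0,0],[0,0,2,0,0,0,0]]]'
python3 -m jog '[[[0,0,1,0,0,0,0],[0,0,1,0,0,0,0],[0,0,1,0,0,0,0]]]'
```

```text
time: 9.95
ee_pos: [0.5068, 0.0366, 0.1027]
eef_rot: [179.9, -0.0, 105.8]
force: [0.3, -1.0, 1.1]
gripper_width: 0.0002
grip_force: 0.0
time: 10.2
ee_pos: [0.5068, 0.0365, 0.101]
eef_rot: [179.8, -0.0, 105.8]
force: [0.9, 2.7, 3.6]
gripper_width: 0.0006
grip_force: 1.8
time: 10.45
ee_pos: [0.5069, 0.0365, 0.1003]
eef_rot: [179.8, -0.0, 105.7]
force: [-0.9, 2.8, 11.2]
gripper_width: 0.0005
grip_force: 5.7
```

```bash

python3 -m jog '[[[0,0,1,0,0,0,0],[0,0,1,0,0,0,0],[0,0,1,0,0,0,0]]]'
python3 -m jog '[[[0,0,0.8,0,0,0,0],[0,0,0.8,0,0,0,0],[0,0,0.8,0,0,0,0]]]'
```

```text
time: 10.7
ee_pos: [0.5069, 0.0364, 0.1002]
eef_rot: [179.8, -0.0, 105.7]
force: [-3.6, 2.9, 25.4]
gripper_width: 0.0009
grip_force: 12.9
time: 10.95
ee_pos: [0.5069, 0.0364, 0.1001]
eef_rot: [179.8, -0.1, 105.7]
force: [-5.4, 3.7, 37.0]
gripper_width: 0.0005
grip_force: 18.7
```

```bash

python3 -m jog '[[[0,0,-17,0,0,0,0],[30,-1,-17,0,0,0,0],[60,-2,-17,0,0,0,0],[91,-2,-17,0,0,0,0],[91,-2,-12,0,0,0,0],[91,-2,-7,0,0,0,0],[91,-2,-4,0,0,0,0],[91,-2,-2,0,0,0,0]]]'
python3 -m jog '[[[0,0,1,0,0,0,0],[0,0,1,0,0,0,0],[0,0,1,0,0,0,0]]]'
```

```text
time: 11.62
ee_pos: [0.4794, 0.1231, 0.0999]
eef_rot: [179.9, -0.1, 105.7]
force: [-11.1, 6.9, 57.6]
gripper_width: 0.0005
grip_force: 28.4
time: 11.87
ee_pos: [0.4794, 0.1231, 0.1001]
eef_rot: [179.9, -0.1, 105.7]
force: [-7.8, 7.8, 33.9]
gripper_width: 0.0002
grip_force: 16.6
```

```bash

python3 -m jog '[[[0,0,-17,0,0,0,0],[30,0,-17,0,0,0,0],[60,0,-17,0,0,0,0],[90,0,-17,0,0,0,0],[90,0,-14,0,0,0,0],[90,0,-11,0,0,0,0],[90,0,-9,0,0,0,0],[90,0,-7,0,0,0,0]]]'
python3 -m jog '[[[0,0,2,0,0,0,0],[0,0,4,0,0,0,0],[0,0,5,0,0,0,0],[0,0,6,0,0,0,0],[0,0,6.7,0,0,0,0],[0,0,6.7,0,0,0,0],[0,0,6.7,0,0,0,0]]]'
```

```text
time: 12.53
ee_pos: [0.455, 0.2072, 0.1049]
eef_rot: [-180.0, 0.1, 105.5]
force: [-0.8, -0.3, 7.0]
gripper_width: 0.0004
grip_force: 3.5
time: 13.12
ee_pos: [0.455, 0.2073, 0.1001]
eef_rot: [180.0, -0.0, 105.5]
force: [-4.2, -2.6, 27.8]
gripper_width: 0.0005
grip_force: 14.1
```

```bash

python3 -m jog '[[[0,0,-18,0,0,0,0],[1,36,-18,0,0,0,0],[1,72,-18,0,0,0,0],[1,108,-18,0,0,0,0],[1,143,-18,0,0,0,0],[1,143,-18,0,0,0,0],[1,143,-12,0,0,0,0],[1,143,-8,0,0,0,0]]]'
python3 -m jog '[[[0,0,2,0,0,0,0],[0,0,4,0,0,0,0],[0,0,5,0,0,0,0],[0,0,6,0,0,0,0],[0,0,7,0,0,0,0],[0,0,7.5,0,0,0,0],[0,0,7.5,0,0,0,0],[0,0,7.5,0,0,0,0]]]'
```

```text
time: 13.78
ee_pos: [0.5914, 0.247, 0.1054]
eef_rot: [-179.9, 0.0, 105.6]
force: [-0.0, -0.6, 3.1]
gripper_width: 0.0003
grip_force: 1.9
time: 14.45
ee_pos: [0.5914, 0.2471, 0.1003]
eef_rot: [180.0, 0.0, 105.6]
force: [-1.7, -3.5, 13.7]
gripper_width: 0.0006
grip_force: 6.9
```

```bash

python3 -m jog '[[[0,0,-17,0,0,0,0],[-30,0,-17,0,0,0,0],[-60,0,-17,0,0,0,0],[-90,0,-17,0,0,0,0],[-90,0,-14,0,0,0,0],[-90,0,-11,0,0,0,0],[-90,0,-9,0,0,0,0],[-90,0,-7,0,0,0,0]]]'
python3 -m jog '[[[0,0,2,0,0,0,0],[0,0,4,0,0,0,0],[0,0,5,0,0,0,0],[0,0,6,0,0,0,0],[0,0,6.8,0,0,0,0],[0,0,6.8,0,0,0,0],[0,0,6.8,0,0,0,0]]]'
```

```text
time: 15.12
ee_pos: [0.6151, 0.1634, 0.1055]
eef_rot: [-179.9, -0.0, 105.8]
force: [0.2, 1.2, -0.6]
gripper_width: 0.0008
grip_force: 0.0
time: 15.7
ee_pos: [0.6152, 0.1635, 0.1003]
eef_rot: [-180.0, -0.1, 105.8]
force: [-4.9, -0.8, 15.7]
gripper_width: 0.0004
grip_force: 7.6
```

```bash

python3 -m jog '[[[0,0,-17,0,0,0,0],[-30,0,-17,0,0,0,0],[-60,0,-17,0,0,0,0],[-91,0,-17,0,0,0,0],[-91,0,-14,0,0,0,0],[-91,0,-11,0,0,0,0],[-91,0,-9,0,0,0,0],[-91,0,-7,0,0,0,0]]]'
python3 -m jog '[[[0,0,2,0,0,0,0],[0,0,4,0,0,0,0],[0,0,5,0,0,0,0],[0,0,6,0,0,0,0],[0,0,6.8,0,0,0,0],[0,0,6.8,0,0,0,0],[0,0,6.8,0,0,0,0]]]'
```

```text
time: 16.37
ee_pos: [0.6402, 0.0766, 0.1056]
eef_rot: [-180.0, -0.1, 105.8]
force: [-0.6, 0.1, -0.2]
gripper_width: 0.001
grip_force: 0.0
time: 16.95
ee_pos: [0.6403, 0.0766, 0.1003]
eef_rot: [180.0, -0.1, 105.8]
force: [-3.7, 1.4, 11.3]
gripper_width: 0.0007
grip_force: 5.9
```

```bash

python3 -m jog '[[[0,0,0.7,0,0,0,0],[0,0,1.4,0,0,0,0],[0,0,1.4,0,0,0,0],[0,0,1.4,0,0,0,0]]]'
python3 -m jog '[[[0,0,-6,0,0,0,0],[30,0,-6,0,0,0,0],[60,0,-6,0,0,0,0],[90,0,-6,0,0,0,0],[90,0,-4,0,0,0,0],[90,0,-2,0,0,0,0],[90,0,-1,0,0,0,0],[90,0,-1,0,0,0,0]]]'
python3 -m jog '[[[0,0,0.5,0,0,0,0],[0,0,1,0,0,0,0],[0,0,1,0,0,0,0],[0,0,1,0,0,0,0]]]'
python3 -m jog '[[[0,0,-6,0,0,0,0],[30,0,-6,0,0,0,0],[60,0,-6,0,0,0,0],[90,0,-6,0,0,0,0],[90,0,-4,0,0,0,0],[90,0,-2,0,0,0,0],[90,0,-1,0,0,0,0],[90,0,-1,0,0,0,0]]]'
python3 -m jog '[[[0,0,0.5,0,0,0,0],[0,0,1,0,0,0,0],[0,0,1,0,0,0,0],[0,0,1,0,0,0,0]]]'
```

```text
time: 17.28
ee_pos: [0.6403, 0.0766, 0.1002]
eef_rot: [180.0, -0.1, 105.8]
force: [-5.9, 1.0, 24.0]
gripper_width: 0.0002
grip_force: 12.0
time: 17.95
ee_pos: [0.6154, 0.1658, 0.1003]
eef_rot: [180.0, -0.3, 105.9]
force: [-5.9, 9.2, 14.9]
gripper_width: 0.0002
grip_force: 7.3
time: 18.28
ee_pos: [0.6156, 0.1657, 0.1002]
eef_rot: [179.9, -0.3, 105.9]
force: [-9.7, 10.9, 24.7]
gripper_width: 0.0006
grip_force: 12.2
time: 18.95
ee_pos: [0.592, 0.2502, 0.1003]
eef_rot: [179.9, -0.2, 105.8]
force: [-3.6, 6.3, 10.7]
gripper_width: 0.0005
grip_force: 5.4
time: 19.28
ee_pos: [0.5923, 0.2499, 0.1002]
eef_rot: [179.9, -0.2, 105.7]
force: [-7.2, 8.4, 21.6]
gripper_width: 0.0004
grip_force: 10.5
```

```bash

python3 -m jog '[[[0,0,-15,0,0,0,0],[0,0,-50,0,0,0,0],[0,0,-80,0,0,0,0],[-30,-15,-85,0,0,0,0],[-65,-30,-85,0,0,0,0],[-100,-45,-85,0,0,0,0],[-135,-60,-85,0,0,0,0],[-165,-72,-85,0,0,0,0]]]'
python3 -m jog '[[[-60,0,0,0,0,0,0],[-60,0,0,0,0,0,0],[-60,0,0,0,0,0,0],[-60,0,0,0,0,0,0]]]'
python3 - <<'E'
from h import *
print(ctrl.state()['force'])
a=cap('scene','s5.png')[0]; b=cap('side','d5.png')[0]; w=cap('wrist','w5.png')[0]
c=lambda i,x,y: cv2.resize(i[y:y+100,x:x+133],(400,300),interpolation=cv2.INTER_CUBIC)
top=np.hstack([c(a,395,150),c(b,220,105)])
W=cv2.resize(w[0:300],(640,300))
cv2.imwrite('pics/final.png',np.vstack([top,np.hstack([W,np.zeros((300,160,3),np.uint8)])])[:,:,::-1])
E
```

```text
time: 19.95
ee_pos: [0.5666, 0.0649, 0.1832]
eef_rot: [-180.0, 0.1, 105.5]
force: [0.2, -1.4, -0.1]
gripper_width: 0.0006
grip_force: 0.0
time: 20.28
ee_pos: [0.5835, 0.0088, 0.1829]
eef_rot: [-180.0, 0.0, 105.4]
force: [-0.5, 0.0, 0.3]
gripper_width: 0.001
grip_force: 0.0
[-0.52920504  0.0083085   0.2560005 ]
```

View pics/final.png

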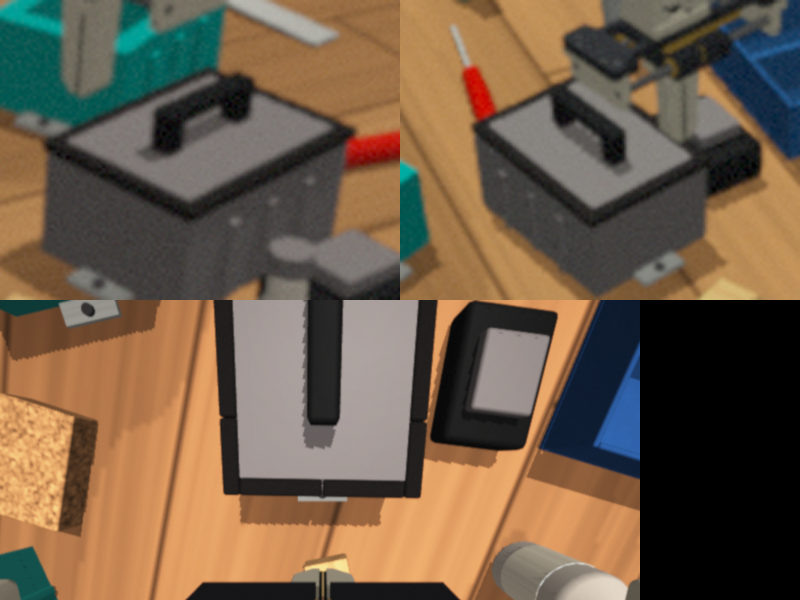

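All three views show the lid square on the tub, with the seal flush on every side and no raised length. The battery at (492,375) is unmoved and the gripper is clear, so I hand in.

```bash
python3 -c "
from workcell import ctrl
print(ctrl.sign_off())"
```

```text
the job is handed in; nothing more can be done
None
```

The lid is on the tub and released, all six seal lengths were pressed until they stopped flush with the plate, and the job is handed in at about 20 s of the 64 s; one press briefly peaked at 58 N on the fingertips.

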